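# Power the slide light box and hold its sprung shutter half open

## Robot

A 6-joint arm with a two-finger parallel gripper is mounted at the origin on the work surface. World frame = base frame: x ahead of the robot, y to its left, z up, the work surface at z = 0. Lengths are in m, angles in rad, forces in N, time in s.
With the tool pointing down it reaches from about 0.3 to 1 m from the base axis. Payload 5.1 kg.
Tool frame: the origin (TCP) lies at the very end of the fingers, on their centre line; the grasp point (between the pads) lies 19 mm behind it (r.tcp_to_grasp is the distance from the TCP to the grasp point, in m); z points along the fingers, y is the line along which they close (so a half turn about z gives the same grasp; the last joint's range is limited). The gripper opens to 95 mm and grips with 3 to 60 N. Pads are 20 mm wide; open, the fingers measure 119 mm over their backs; the gripper's body (75 mm by 180 mm) begins 59 mm behind the grasp point.
Start: joints at [-1.36, 0.124, 1.65, -0, 1.367, -0.083], TCP at [0.188, -0.622, 0.215] pointing down, gripper open.
Joint ranges: [-2.61, 2.61], [-1.02, 2.33], [0.03, 2.71], [-1.35, 4.49], [0.32, 2.68], [-2.91, 2.91]. Speed limits (rad/s): [2.57, 2.57, 3.14, 3.14, 3.14, 3.14].

## Interface

Orientations are given as a unit quaternion [x, y, z, w].
In Python, from bench import read_state, optics, job_done, r gives the robot as it stands.
- The arm moves only by the tool servo_tool, never from a script. Its argument "moves" is a list of rows, each a list of 5 numbers: the finger opening in m, from 0 to 0.0951, then the shift along the world's x, y, z in m, then the turn about the world's z in rad. A call has 1 to 20 rows; each row shifts and turns the commanded pose from where the row before left it; what a row does not reach is not made up. A row lasts 1/12 s, in which the tool goes at most 41.7 mm and 7.16 degrees, less where a joint would pass 70% of its speed; a pose out of reach is approached as far as the arm can. A call is refused whole if a number of a shift passes 0.0417 or a number of a turn 0.125, either way. A call with a gripper value outside its range is refused whole. The fingers move at their own pace and stop on an object; the grip force is fixed at half the most. Time passes only in rows, so rows that do not move let the fingers close. It gives the time, the measured TCP pose, the force, the opening and the grip force at its end, in the units of the state.
- read_state(): the state, without advancing time (a new reading comes with each control period).
- optics.grab_frame(name): name is "scene" or "top"; returns the picture (384x512x3 uint8, red, green, blue); there is no depth.
- optics.calibration(name): a dict with "camera_matrix" (3x3 intrinsics, pixels), "extrinsics" (4x4, takes a point from world to camera coordinates). Camera axes: x right, y down, z forward; pixel columns grow to the right and rows downward; lengths in m; the calibration is good to about 2 mm. A picture is of the moment at which its call begins. calibration takes no time and is no camera call.
- job_done(): hands the job in; it is judged then, once.
Trained networks look in the newest picture that a camera, given by its name, has taken for a name from the list of things; names that differ only in an ending like _2 or _b are one class to them, and where a whole thing is asked for, a point or a joint stands for the part that bears it (a point fixed in the world has none). Each returns a list of dicts, best first, with "p" (0 to 1); they miss things now and then, are a little off and sometimes report something else, mostly with a low value. They report only what shows in the picture. A call takes as long as a camera call.
- optics.look_for(camera, target): "position" ([x, y, z] in m, in world coordinates, good to about 4 mm: the middle of the surface that is visible of it).
- optics.trace(camera, target): "mask" (384x512 bool, what is visible of it).
The state is a dict: "time": time; "qpos": joint angles; "joint_velocities": joint speeds; "joint_torque": joint torques, N m; "eef_pos": TCP position; "orientation": TCP orientation; "force": force on the tool from outside, world axes, zero at the start; "wrist_torque": the same for the moment, N m; "finger_gap": finger opening in m; "finger_force": force on a finger pad.
Only numpy, scipy, OpenCV 4.12 (cv2) and the standard library are available. Lean on these libraries where they do the work, as an engineer would, in place of code of your own. Each camera call takes 0.05 s, during which the arm holds its last target. There are 200 camera calls.

## Task

Turn the red isolator handle a quarter turn clockwise from off to on; only once it has clicked on, slide the light box's sprung shutter by its blue tab to half open, so that its white pointer meets the green mark, without ever pulling it fully open. Finish while still holding the shutter there against its spring (it snaps shut if let go), with the isolator left on and the other things on the bench undisturbed.

Things in the scene. Friction and masses are not known exactly. Their poses are not given: they have to be found in the camera images.
- isolator_base: grey isolator box with a yellow face on top, 120 x 120 x 80 mm, fixed to the bench; origin at the centre of its underside, z up. The red handle turns on its vertical centre axis. Black dot (off) towards its +x, green dot (on) towards its -y
- isolator (a joint): angle of the red handle: 0 = off (bar along the box's x, its white end at the black dot), 1.57 = on (bar along the box's y, white end at the green dot). It grows CLOCKWISE seen from above and stops at both ends. An over-centre spring (about 0.15 N m at either end, nil in the middle) snaps it to the nearer end when let go
- handle_grip (a point): point on the turning axis inside the red bar, at the height to grip, 106 mm above the bench. The bar is 74 mm long, 16 mm wide and stands from 89 to 121 mm above the bench; there is 9 mm of air between bar and box, beyond a hub of 22 mm radius. This frame turns with the bar; x lies along the bar
- lightbox: white slide light box, 200 (x) x 250 (y) x 90 mm, fixed to the bench; origin at the centre of its underside, z up. The deck on top is flat at 90 mm, with two rails 8 mm high beside the black shutter plate, which runs along the box's y at x = -20 mm
- shutter (a joint): shutter travel in m: 0 = shut, 0.07 = fully open, 0.035 = half open; opens towards the light box's +y. A spring always pulls it shut: about 4 N at 0, 11 N at half, 18 N fully open (200 N/m), with little friction
- tab_grip (a point): point inside the upright blue tab on the black shutter plate, by which the shutter is moved; 120 mm above the bench, the height to grip or push. The tab is 40 mm (box x) x 14 mm (box y, the sliding direction) x 42 mm tall, from 95 to 137 mm above the bench. At travel 0 this point is at x -20, y -45, z 120 mm in the light box's frame. Axes as the light box's
- half_mark (a point): green mark on the deck, at x -80, y -10, z 90 mm in the light box's frame; at half travel the white pointer and the tab's centre are level with it along the box's y. A black mark shows shut, a red one fully open
- slide_box_a: small clear slide box with a pink specimen, 38 x 52 x 20 mm, lying on the light box's deck at the far left; bystander
- slide_box_b: small clear slide box with a pink specimen, 38 x 52 x 20 mm, on the bench; bystander
- amber_bottle: amber glass bottle, 64 mm across, 130 mm tall, on the bench; bystander
- tip_box: white pipette-tip box with blue lid, 82 x 122 x 70 mm, on the bench; bystander
- beaker: open glass beaker, 70 mm across, 85 mm tall, on the bench; bystander
- timer: flat white lab timer, 50 x 70 x 22 mm, on the bench near the robot; bystander

How it is judged:
By the outcome, as a careful person would: the job done as asked, in the order asked, and still so for the second after the job is handed in, while the arm keeps its last pose, push and grip.
It also fails if it takes over 51 s, if anything falls off the work surface, if the arm or the gripper's body presses on something with over 40 N, if the wrist force passes 120 N, or if a joint passes its speed limit or range.

## Working session

There is one attempt and no reset: what is moved stays moved. The work goes in short steps, Python scripts to look and compute and a tool call to move; the robot and the scene stay as the last step left them, time stands still between calls to the robot, and variables do not carry over. Pictures are saved under pics/ and viewed, at most 10 in all, crops included, and the job is handed in when it is done.

Besides the shell and the picture viewer there is one more tool, called as name([rows], argument=value, ...), one row to a line, values as JSON. servo_tool: Moves the arm, as the interface text tells. Its arguments: {"type":"object","properties":{"moves":{"type":"array"}},"required":["moves"]}

```bash
mkdir -p pics; python3 - <<'E'
from bench import read_state, optics, r
import cv2,numpy as np
for c in ("scene","top"):
    im=optics.grab_frame(c); cv2.imwrite(f"pics/{c}0.png",im[:,:,::-1])
    for t in ("isolator_base","handle_grip","lightbox","tab_grip","half_mark","slide_box_a","amber_bottle","tip_box","beaker","timer"):
        print(c,t,[(np.round(d["position"],3).tolist(),round(d["p"],2)) for d in optics.look_for(c,t)][:3])
    k=optics.calibration(c); print(np.round(k["camera_matrix"],1).tolist(),np.round(k["extrinsics"],3).tolist())
s=read_state();print(s["time"],s["eef_pos"],s["orientation"],s["force"],s["finger_gap"])
E
```

```text
scene isolator_base [([0.588, 0.165, 0.082], 0.65)]
scene handle_grip [([0.561, 0.173, 0.111], 0.5)]
scene lightbox [([0.57, -0.226, 0.094], 0.56)]
scene tab_grip [([0.533, -0.269, 0.096], 0.76)]
scene half_mark [([0.573, -0.226, 0.089], 0.76)]
scene slide_box_a [([0.768, 0.096, 0.023], 0.69), ([0.582, -0.109, 0.112], 0.68)]
scene amber_bottle [([0.785, -0.034, 0.083], 0.89)]
scene tip_box [([0.559, -0.469, 0.069], 0.97), ([0.56, 0.173, 0.111], 0.16)]
scene beaker [([0.592, 0.42, 0.062], 0.78)]
scene timer [([0.298, -0.259, 0.024], 0.65), ([0.769, 0.097, 0.023], 0.64)]
[[377.9, 0.0, 250.1], [0.0, 377.9, 199.9], [0.0, 0.0, 1.0]] [[0.342, 0.94, -0.011, -0.158], [0.672, -0.253, -0.696, -0.292], [-0.656, 0.23, -0.718, 1.549], [0.0, 0.0, 0.0, 1.0]]
top isolator_base [([0.55, 0.172, 0.081], 0.84)]
top handle_grip [([0.557, 0.172, 0.115], 0.72)]
top lightbox [([0.533, -0.215, 0.093], 0.59)]
top tab_grip [([0.528, -0.261, 0.093], 0.97), ([0.579, -0.113, 0.106], 0.62)]
top half_mark [([0.529, -0.213, 0.089], 0.65), ([0.554, 0.171, 0.119], 0.44)]
top slide_box_a [([0.76, 0.098, 0.022], 0.68), ([0.581, -0.117, 0.112], 0.61)]
top amber_bottle [([0.756, -0.022, 0.094], 0.51)]
top tip_box [([0.529, -0.456, 0.07], 0.71)]
top beaker [([0.585, 0.441, 0.038], 0.75)]
top timer [([0.289, -0.262, 0.022], 0.51)]
[[463.2, 0.0, 253.3], [0.0, 463.2, 197.9], [0.0, 0.0, 1.0]] [[0.011, -1.0, 0.017, -0.036], [-0.996, -0.012, -0.091, 0.535], [0.091, -0.016, -0.996, 1.647], [0.0, 0.0, 0.0, 1.0]]
1.1 [ 0.18820471 -0.62214554  0.21466022] [ 9.89223813e-01  1.46411228e-01 -1.33001988e-05 -4.65895407e-06] [0.55120242 0.13621481 0.01157121] 0.0950234980022368
```

View pics/scene0.png

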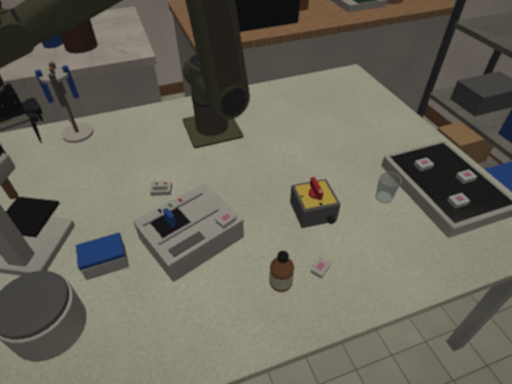

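View pics/top0.png

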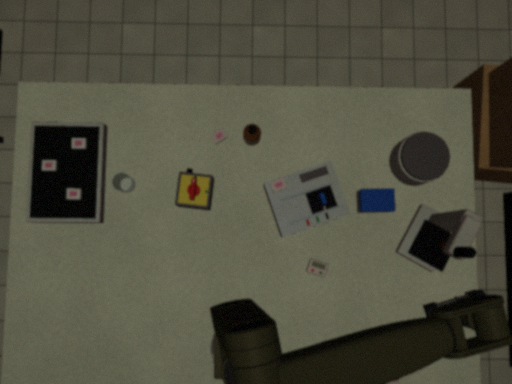

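The scene view shows the isolator at about (315,200) and the light box at (188,230). In the top view they are at (194,190) and (305,200). Next I'll enlarge both in one picture.

```bash
python3 - <<'E'
import cv2,numpy as np
t=cv2.imread("pics/top0.png");s=cv2.imread("pics/scene0.png")
def c(i,x,y,w,h): return cv2.resize(np.clip(i[y:y+h,x:x+w]*1.5,0,255).astype(np.uint8),(400,300),interpolation=cv2.INTER_CUBIC)
cv2.imwrite("pics/crop.png",np.vstack([np.hstack([c(t,164,167,60,45),c(t,250,155,112,84)]),np.hstack([c(s,280,170,72,54),c(s,128,180,124,93)])]))
E
```

```text
(no output)
```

View pics/crop.png

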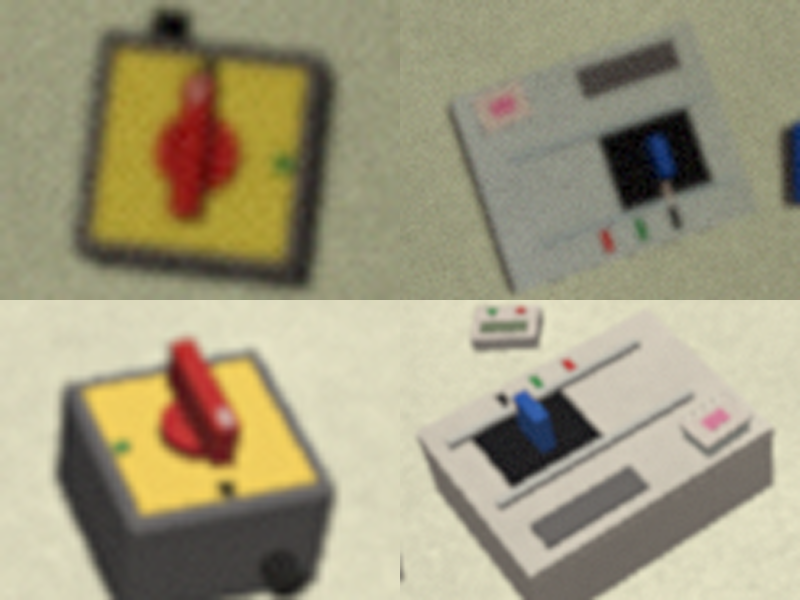

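The bar runs nearly along world x with its white end away from the robot, and its "on" dot is on the world −y side. The light box's +y points to world +y, turned by about +19°. Now I'll measure both by colour and back-projection.

```bash
cat > h.py <<'E'
import cv2,numpy as np
from bench import optics
def bp(c,uv,z):
    k=optics.calibration(c);K=k["camera_matrix"];E=np.array(k["extrinsics"]);R,t=E[:3,:3],E[:3,3]
    uv=np.atleast_2d(uv).astype(float);d=np.c_[uv,np.ones(len(uv))]@np.linalg.inv(K).T@R
    o=-R.T@t;return (o+d*((z-o[2])/d[:,2])[:,None])[:,:2]
def hsv(c,im,roi,lo,hi):
    h=cv2.cvtColor(im,cv2.COLOR_BGR2HSV);m=cv2.inRange(h,np.array(lo),np.array(hi))
    x,y,w,g=roi;o=np.zeros_like(m);o[y:y+g,x:x+w]=m[y:y+g,x:x+w];return o
def blobs(m,k=3):
    n,l,s,c=cv2.connectedComponentsWithStats(m);o=np.argsort(-s[1:,4])[:k]+1
    return [(int(s[i,4]),c[i]) for i in o]
ROI={"top":((164,160,60,55),(255,155,100,90)),"scene":((285,172,60,60),(130,180,120,100))}
E
python3 - <<'E'
from h import *
for c in ("top","scene"):
    im=cv2.imread(f"pics/{c}0.png");ri,rl=ROI[c]
    y=hsv(c,im,ri,(20,120,60),(35,255,255));red=hsv(c,im,ri,(0,130,60),(8,255,255))|hsv(c,im,ri,(172,130,60),(180,255,255))
    v,u=np.nonzero(y);P=bp(c,np.c_[u,v],.08);rc=cv2.minAreaRect((P*1000).astype(np.float32));print(c,"yellow",rc)
    v,u=np.nonzero(red);P=bp(c,np.c_[u,v],.121);print("red mean@.121",P.mean(0),len(P))
    for n,lo,hi in (("green",(45,70,30),(85,255,255)),("blue",(105,120,30),(130,255,255)),("redm",(0,110,40),(8,255,255)),("redm2",(174,110,40),(180,255,255))):
        for a,q in blobs(hsv(c,im,rl,lo,hi)): print(n,a,q.round(1),bp(c,q,.09).round(4),bp(c,q,.12).round(4))
    tr=optics.trace(c,"lightbox")[0]["mask"];v,u=np.nonzero(tr)
    if c=="top":
        print(cv2.minAreaRect((bp(c,np.c_[u,v],.09)*1000).astype(np.float32)))
    g=im[:,:,:].max(2).astype(np.uint8);m=np.zeros_like(g);x,yy,w,h=rl
    m[yy:yy+h,x:x+w]=(g[yy:yy+h,x:x+w]<(45 if c=="top" else 60))*255
    for a,q in blobs(m,5): print("dark",a,q.round(1),bp(c,q,.09).round(4))
E
```

```text
top yellow ((556.43017578125, 179.64572143554688), (103.8763656616211, 104.85885620117188), 84.3662338256836)
red mean@.121 [0.55378813 0.17650847] 135
green 9 [317.2 219.1] [[ 0.4579 -0.2514]] [[ 0.4565 -0.2467]]
blue 72 [322.7 197.9] [[ 0.5318 -0.2706]] [[ 0.529  -0.2656]]
redm 8 [307.5 222. ] [[ 0.4476 -0.2176]] [[ 0.4464 -0.2136]]
redm2 1 [280. 183.] [[ 0.5822 -0.1217]] [[ 0.5785 -0.1195]]
redm2 1 [277. 184.] [[ 0.5786 -0.1113]] [[ 0.5749 -0.1092]]
((530.8363647460938, -211.72837829589844), (202.67739868164062, 258.6504821777344), 19.3442440032959)
dark 475 [320.6 199. ] [[ 0.5279 -0.2633]]
dark 7 [308.3 176.7] [[ 0.6056 -0.2204]]
dark 5 [321.6 171.8] [[ 0.6235 -0.2671]]
dark 4 [315.5 171. ] [[ 0.626  -0.2457]]
dark 3 [313.3 174. ] [[ 0.6154 -0.2381]]
scene yellow ((556.1686401367188, 180.47634887695312), (101.36685180664062, 100.63928985595703), 83.77391052246094)
red mean@.121 [0.57398289 0.16518478] 164
green 7 [170. 205.] [[ 0.4555 -0.2508]] [[ 0.4853 -0.252 ]]
green 1 [156. 183.] [[ 0.3451 -0.2729]] [[ 0.3789 -0.2733]]
blue 143 [169.6 217.8] [[ 0.5055 -0.2623]] [[ 0.5334 -0.263 ]]
redm 5 [179.8 199.6] [[ 0.4437 -0.2184]] [[ 0.4739 -0.2208]]
redm 1 [165. 183.] [[ 0.3552 -0.2462]] [[ 0.3887 -0.2475]]
dark 506 [169.6 222.8] [[ 0.5242 -0.2661]]
dark 3 [159.7 210.3] [[ 0.4662 -0.2838]]
```

Isolator: centre (0.556, 0.180), yaw −0.10. Light box: yaw 0.335, and the tab sits at about (0.525, −0.265) when shut and (0.513, −0.2315) at half. The last joint's range means I should grip the bar with tool yaw 3.04 and turn to 1.47. First I move above the isolator.

servo_tool([
  [0.06, 0.0167, 0.0365, 0, 0.125],
  [0.06, 0.0167, 0.0365, 0, 0.125],
  [0.06, 0.0167, 0.0365, 0, 0.125],
  [0.06, 0.0167, 0.0365, 0, 0.125],
  [0.06, 0.0167, 0.0365, 0, 0.125],
  [0.06, 0.0167, 0.0365, 0, 0.125],
  [0.06, 0.0167, 0.0365, 0, 0.125],
  [0.06, 0.0167, 0.0365, 0, 0.125],
  [0.06, 0.0167, 0.0365, 0, 0.125],
  [0.06, 0.0167, 0.0365, 0, 0.125],
  [0.06, 0.0167, 0.0365, 0, 0.125],
  [0.06, 0.0167, 0.0365, 0, 0.125],
  [0.06, 0.0167, 0.0365, 0, 0.125],
  [0.06, 0.0167, 0.0365, 0, 0.125],
  [0.06, 0.0167, 0.0365, 0, 0.125],
  [0.06, 0.0167, 0.0365, 0, 0.125],
  [0.06, 0.0167, 0.0365, 0, 0.125],
  [0.06, 0.0167, 0.0365, 0, 0.125],
  [0.06, 0.0167, 0.0365, 0, 0.125],
  [0.06, 0.0167, 0.0365, 0, 0.125],
])

```text
time: 2.87
eef_pos: [0.5227, 0.1101, 0.2149]
orientation: [0.17, 0.986, 0.0, 0.0]
force: [0.3, -0.5, 0.9]
finger_gap: 0.0597
finger_force: 0.0
```

servo_tool([
  [0.06, 0.0167, 0.036, 0, 0.125],
  [0.06, 0.0167, 0.036, 0, 0.125],
  [0.06, 0, 0, 0, 0],
  [0.06, 0, 0, 0, 0],
])

```text
time: 3.2
eef_pos: [0.5557, 0.1815, 0.2141]
orientation: [0.048, 0.999, -0.0, -0.001]
force: [0.3, -0.6, 0.4]
finger_gap: 0.06
finger_force: 0.0
```

servo_tool([
  [0.06, 0, -0.0015, -0.03, 0],
  [0.06, 0, 0, -0.03, 0],
  [0.06, 0, 0, -0.03, 0],
  [0.06, 0, 0, -0.018, 0],
  [0.06, 0, 0, -0.01, 0],
  [0.06, 0, 0, 0, 0],
])

```text
time: 3.7
eef_pos: [0.5535, 0.1768, 0.094]
orientation: [0.05, 0.999, -0.001, -0.002]
force: [-0.4, 0.8, 0.4]
finger_gap: 0.06
finger_force: 0.0
```

servo_tool([
  [0.03, 0, 0, 0, 0],
  [0.03, 0, 0, 0, 0],
  [0.03, 0, 0, 0, 0],
  [0.0, 0, 0, 0, 0],
  [0.0, 0, 0, 0, 0],
  [0.0, 0, 0, 0, 0],
  [0.0, 0, 0, 0, 0],
])

```text
time: 4.28
eef_pos: [0.5558, 0.1785, 0.097]
orientation: [0.049, 0.999, 0.0, 0.0]
force: [0.5, 0.6, -0.6]
finger_gap: 0.0187
finger_force: 0.0
```

servo_tool([
  [0.0, 0, 0, 0, 0],
  [0.0, 0, 0, 0, 0],
  [0.0, 0, 0, 0, 0],
])

```text
time: 4.53
eef_pos: [0.5558, 0.179, 0.097]
orientation: [0.049, 0.999, 0.001, 0.0]
force: [0.8, 4.5, 0.8]
finger_gap: 0.0157
finger_force: 30.0
```

servo_tool([
  [0.0, 0, 0.0005, 0, -0.05],
  [0.0, 0, 0, 0, -0.1],
  [0.0, 0, 0, 0, -0.1],
  [0.0, 0, 0, 0, -0.1],
  [0.0, 0, 0, 0, -0.1],
  [0.0, 0, 0, 0, -0.1],
  [0.0, 0, 0, 0, -0.1],
  [0.0, 0, 0, 0, -0.1],
])

```text
time: 5.2
eef_pos: [0.5561, 0.1796, 0.0969]
orientation: [0.413, 0.911, 0.001, 0.0]
force: [0.9, 4.8, 0.0]
finger_gap: 0.0157
finger_force: 30.0
```

servo_tool([
  [0.0, 0, 0, 0, -0.1],
  [0.0, 0, 0, 0, -0.1],
  [0.0, 0, 0, 0, -0.1],
  [0.0, 0, 0, 0, -0.1],
  [0.0, 0, 0, 0, -0.1],
  [0.0, 0, 0, 0, -0.1],
  [0.0, 0, 0, 0, -0.1],
  [0.0, 0, 0, 0, -0.1],
  [0.0, 0, 0, 0, -0.04],
  [0.0, 0, 0, 0, 0],
  [0.0, 0, 0, 0, 0],
])

```text
time: 6.12
eef_pos: [0.5569, 0.1799, 0.097]
orientation: [0.747, 0.665, 0.002, 0.0]
force: [5.6, 5.4, -1.5]
finger_gap: 0.016
finger_force: 30.1
```

```bash
python3 - <<'E'
from bench import read_state
s=read_state();print(s["force"],s["wrist_torque"],s["orientation"],s["eef_pos"])
E
```

```text
[ 5.59625687  5.44828252 -1.48796849] [ 0.81124135 -0.65105148  0.39966405] [7.46670383e-01 6.65191342e-01 1.89102483e-03 4.91061023e-04] [0.5568823  0.17990121 0.09697678]
```

The bar is hard against the "on" stop (turned 1.59 rad, reaction torque 0.4 N m). I'll release, lift and check with the camera.

servo_tool([
  [0.06, 0, 0, 0, 0],
  [0.06, 0, 0, 0, 0],
  [0.06, 0, 0, 0, 0],
  [0.06, 0, 0, 0, 0],
  [0.06, 0, 0, 0, 0],
  [0.06, 0, 0, 0.02, 0],
  [0.06, 0, 0, 0.03, 0],
  [0.06, 0, 0, 0.035, 0],
  [0.06, 0, 0, 0.03, 0],
])

```text
time: 6.87
eef_pos: [0.5554, 0.1786, 0.2132]
orientation: [0.747, 0.664, -0.0, 0.0]
force: [0.2, 0.2, -0.3]
finger_gap: 0.0596
finger_force: 0.0
```

servo_tool([
  [0.06, -0.002, -0.037, 0, -0.1],
  [0.06, -0.002, -0.037, 0, -0.1],
  [0.06, -0.002, -0.037, 0, -0.1],
  [0.06, -0.002, -0.037, 0, -0.1],
  [0.06, -0.002, -0.037, 0, -0.1],
  [0.06, -0.002, -0.037, 0, -0.1],
  [0.06, -0.002, -0.037, 0, -0.1],
  [0.06, -0.002, -0.037, 0, -0.1],
  [0.06, -0.002, -0.037, 0, -0.1],
  [0.06, -0.002, -0.037, 0, -0.1],
  [0.06, -0.005, -0.037, 0, -0.1],
  [0.06, -0.005, -0.037, 0, -0.02],
  [0.06, 0, 0, 0, 0],
  [0.06, 0, 0, 0, 0],
])

```text
time: 8.03
eef_pos: [0.5249, -0.2668, 0.2113]
orientation: [0.986, 0.165, -0.0, -0.0]
force: [-0.4, 0.1, -0.5]
finger_gap: 0.0598
finger_force: 0.0
```

```bash
python3 - <<'E'
from bench import read_state, optics
import cv2,numpy as np
im=optics.grab_frame("scene")[:,:,::-1];t=optics.grab_frame("top")[:,:,::-1]
def c(i,x,y,w,h): return cv2.resize(np.clip(i[y:y+h,x:x+w]*1.5,0,255).astype(np.uint8),(400,300),interpolation=cv2.INTER_CUBIC)
cv2.imwrite("pics/c1.png",np.vstack([np.hstack([c(t,164,167,60,45),c(t,250,155,112,84)]),np.hstack([c(im,280,170,72,54),c(im,128,150,164,123)])]))
print(read_state()["time"])
E
```

```text
8.1333
```

View pics/c1.png

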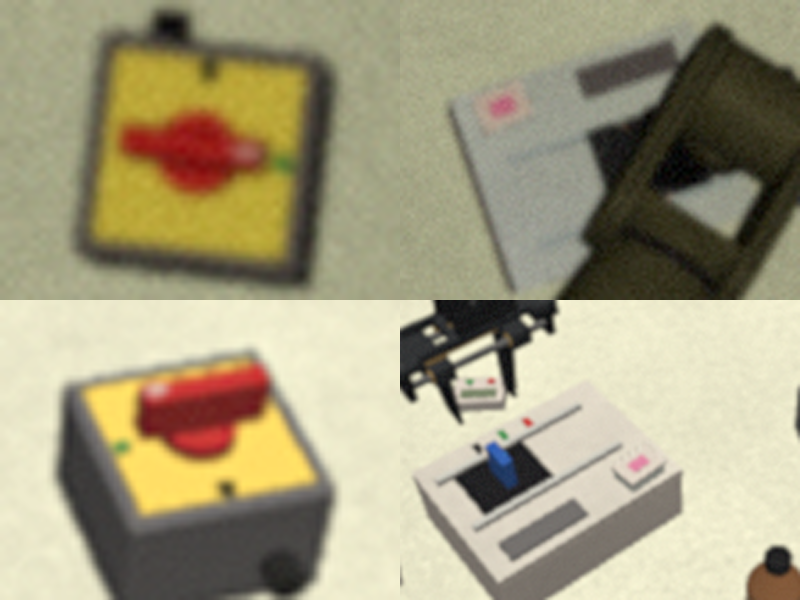

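The isolator's white end now sits at the green dot, and the fingers are above the closed shutter. I'll descend and grip the tab.

servo_tool([
  [0.06, 0, 0.002, -0.03, 0],
  [0.06, 0, 0, -0.03, 0],
  [0.06, 0, 0, -0.025, 0],
  [0.06, 0, 0, -0.015, 0],
  [0.06, 0, 0, -0.008, 0],
  [0.06, 0, 0, 0, 0],
  [0.06, 0, 0, 0, 0],
])

```text
time: 8.72
eef_pos: [0.5261, -0.2624, 0.1042]
orientation: [0.986, 0.167, 0.0, 0.0]
force: [-0.0, -0.6, -0.2]
finger_gap: 0.0604
finger_force: 0.0
```

servo_tool([
  [0.03, 0, 0, 0, 0],
  [0.03, 0, 0, 0, 0],
  [0.0, 0, 0, 0, 0],
  [0.0, 0, 0, 0, 0],
  [0.0, 0, 0, 0, 0],
  [0.0, 0, 0, 0, 0],
  [0.0, 0, 0, 0, 0],
  [0.0, 0, 0, 0, 0],
  [0.0, 0, 0, 0, 0],
  [0.0, 0, 0, 0, 0],
])

```text
time: 9.55
eef_pos: [0.5258, -0.2639, 0.1038]
orientation: [0.986, 0.166, 0.0, 0.001]
force: [1.9, -4.4, -1.7]
finger_gap: 0.0142
finger_force: 30.0
```

```bash
python3 - <<'E'
from bench import read_state, optics
import cv2,numpy as np
s=read_state();print(s["force"],s["wrist_torque"],s["orientation"],s["eef_pos"],s["finger_force"],s["finger_gap"])
im=optics.grab_frame("scene")[:,:,::-1]
cv2.imwrite("pics/c2.png",cv2.resize(im[150:273,128:292],(656,492),interpolation=cv2.INTER_CUBIC))
E
```

```text
[ 1.88702392 -4.393271   -1.72802193] [-0.65218573 -0.1972676   0.17395578] [9.86085205e-01 1.66238333e-01 2.37152678e-04 8.53639141e-04] [ 0.52584805 -0.2639458   0.10375255] 29.99844789505005 0.014161505690081472
```

View pics/c2.png

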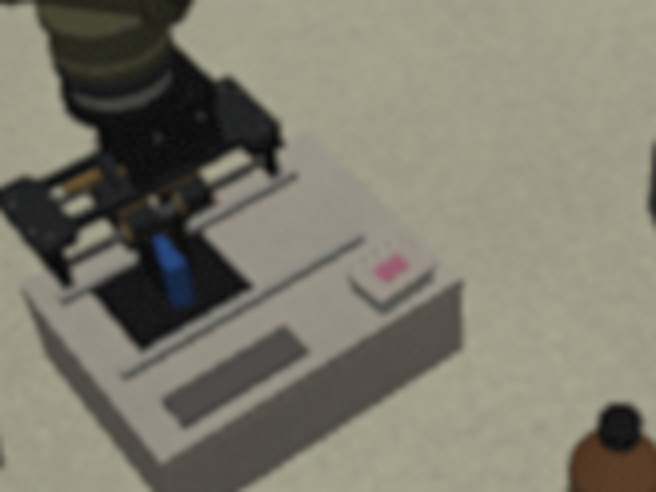

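The tab is gripped (gap 14 mm, spring force about 4.8 N along −y, so travel is near 0). I'll pull 35 mm along the box's y, world (−0.0116, +0.0331).

servo_tool([
  [0.0, -0.0014, 0.0041, 0, 0],
  [0.0, -0.0014, 0.0041, 0, 0],
  [0.0, -0.0014, 0.0041, 0, 0],
  [0.0, -0.0014, 0.0041, 0, 0],
  [0.0, -0.0014, 0.0041, 0, 0],
  [0.0, -0.0014, 0.0041, 0, 0],
  [0.0, -0.0014, 0.0041, 0, 0],
  [0.0, -0.0014, 0.0041, 0, 0],
  [0.0, 0, 0, 0, 0],
  [0.0, 0, 0, 0, 0],
  [0.0, 0, 0, 0, 0],
])

```text
time: 10.52
eef_pos: [0.5148, -0.2323, 0.1038]
orientation: [0.986, 0.166, 0.0, 0.002]
force: [2.8, -9.4, -4.4]
finger_gap: 0.0136
finger_force: 30.0
```

```bash
python3 - <<'E'
from bench import read_state, optics
import cv2,numpy as np
from h import bp,blobs,hsv,ROI
s=read_state();p=np.array(s["eef_pos"]);y=np.array([-.329,.944])
print(s["force"],s["wrist_torque"],p,s["finger_force"],s["finger_gap"],"travel",(p[:2]-[.52585,-.26395])@y,"fy",np.array(s["force"])[:2]@y)
im=optics.grab_frame("scene")[:,:,::-1];t=optics.grab_frame("top")[:,:,::-1]
for c,i in(("scene",im),("top",t)):
    for a,q in blobs(hsv(c,np.ascontiguousarray(i),ROI[c][1],(105,120,30),(130,255,255)),2): print(c,a,q)
f=lambda i:cv2.resize(np.clip(i*1.5,0,255).astype(np.uint8),(400,300),interpolation=cv2.INTER_CUBIC)
cv2.imwrite("pics/c3.png",np.vstack([cv2.resize(np.clip(im[180:262,128:248]*1.4,0,255).astype(np.uint8),(800,547),interpolation=cv2.INTER_CUBIC)]))
E
```

```text
[ 2.81709436 -9.37269211 -4.42995705] [-1.4174385  -0.40543879  0.14613602] [ 0.51478489 -0.2323236   0.10375919] 29.99977469444275 0.01364449555323576 travel 0.03349574864473512 fy -9.774645397799405
scene 119 [181.34453782 211.79831933]
```

View pics/c3.png

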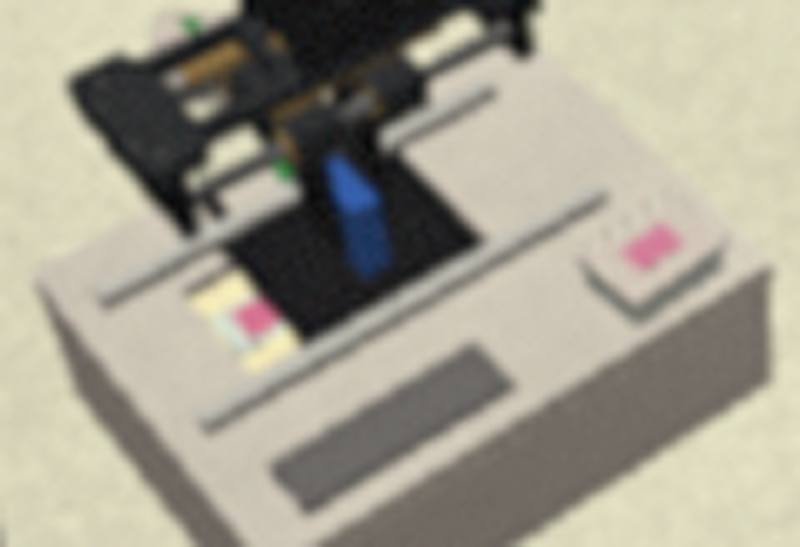

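The tool shows about 33.5 mm of travel, but the force suggests a little less. I'll check by matching the tab's visible far face and the first scene image.

```bash
python3 - <<'E'
from bench import optics
import cv2,numpy as np
from h import bp
k=optics.calibration("scene");K=k["camera_matrix"];E=np.array(k["extrinsics"])
def pr(p): q=E@np.r_[p,1];q=K@q[:3];return q[:2]/q[2]
o=np.array([.5289,-.2154]);X=np.array([.944,.329]);Y=np.array([-.329,.944])
P=lambda x,y,z:pr(np.r_[o+x*X+y*Y,z])
print("tab top far corners t=0",P(0,-.052,.137),P(0,-.038,.137),"t=.035",P(0,-.017,.137),P(0,-.003,.137))
a=cv2.imread("pics/scene0.png").astype(np.float32)
b=np.mean([optics.grab_frame("scene")[:,:,::-1].astype(np.float32) for _ in range(4)],0)
B=lambda i:cv2.resize(i[:,:,0]-i[:,:,2],None,fx=8,fy=8,interpolation=cv2.INTER_CUBIC)
A,Bb=B(a),B(b)
per=(P(0,-.010,.11)-P(0,-.045,.11))/35;print("px/mm",per)
c=P(0,-.010,.116).round().astype(int);print(c)
for w,h0,h1 in((7,-5,9),(6,-3,8)):
    x0,x1,y0,y1=c[0]-w,c[0]+w,c[1]+h0,c[1]+h1
    T=Bb[y0*8:y1*8,x0*8:x1*8]
    R=cv2.matchTemplate(A[150*8:270*8,130*8:220*8],T,cv2.TM_CCOEFF_NORMED);_,m,_,l=cv2.minMaxLoc(R)
    d=np.array([x0-130-l[0]/8,y0-150-l[1]/8]);print(m,d,"mm",d@per/(per@per))
E
```

```text
tab top far corners t=0 [168.95728358 217.0616526 ] [173.38406702 214.61370937] t=.035 [179.92793248 210.99505232] [184.22759922 208.61740267]
px/mm [ 0.30533223 -0.17180992]
[183 215]
0.9001069068908691 [11.125 -5.75 ] mm 35.72184146957186
0.8777973651885986 [10.875 -5.875] mm 35.274929719313604
```

The image match gives 35.5 mm and the tool 33.5 mm, so the shutter is at half open within about 1 mm. It's held firmly, so I'm handing in.

```bash
python3 -c "
from bench import job_done
print(job_done())"
```

```text
the job is handed in; nothing more can be done
None
```

I turned the isolator on, checked it in the camera image, then pulled the shutter to about half open. The job was handed in with the gripper still holding the shutter there; travel reads 33.5 mm by the tool and 35.5 mm by the image (target 35 mm). The spring force suggests a few mm less, and the gripper hid the pointer, so I couldn't check it against the green mark.

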